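# Hang the bin on the cleat board

### The job

Hang the small plywood bin on the leaning cleat board, near the middle of the cleat: tip it back to match the board, bring the angled strip on its rear over the cleat's top edge, and lower it into the groove behind the cleat before you let go. Leave it fully down and locked, square to the board, and leave the other things on the bench where they are.

Things in the scene. Friction and masses are not known exactly. Their poses are not given: they have to be found in the camera images.
- stand: Fixed bench-top stand of plywood, 260 mm wide, that carries the leaning panel. Origin on the bench under the foot of the panel's front face, at mid width; x points to its rear (away from the robot), y along its width, z up. Its base board, 15 mm thick, stands out 50 mm in front of the panel's foot and 115 mm behind.
- cleat_board: Plywood panel 260 mm wide on the stand, leaning back 0.25 rad, with a wooden cleat 240 mm long across its front. Origin on the panel's face at mid width, level with the cleat's top edge, 146 mm over the bench; x points into the panel (away from the robot), y along the cleat, z up the leaning face. Panel: z = -135 to +22 mm. Cleat: z = -45 to 0, front at x = -20 mm.
- groove (a point): Middle of the groove between cleat and panel, 8 mm in front of the panel's face and level with the cleat's top edge; axes as cleat_board. The cleat's top is flat from 20 to 16 mm in front of the panel, then slopes down at 45 degrees to the panel's face, 16 mm deep there. The groove is open above and at both ends.
- bin_center (a point): Centre of the open-topped plywood bin, half-way up its 88 mm height; it starts upright on the bench. x points to its rear (strip side), y across, z up to its open top. 56 mm wide (y); 0.15 to 0.31 kg. From here: underside z = -44, front x = -32, flat back x = +32 mm. Back plate 9 mm thick, front wall low (z = -4).
- bin_grip (a point): Place to grip the bin: on its middle plane, at x = +5, z = +11 mm from its centre, same axes; fingers go on the outer faces of the two flat side cheeks, 28 mm to either side in y (56 mm apart). The cheeks are 6 mm thick; near their top edge, 17 mm above this point, they reach from 19 mm in front of it to 18 mm behind it. The back plate and strip rise 33 mm above it.
- strip_tip (a point): Middle of the lower edge (tip) of the bin's rear strip: x = +48, z = +13 mm from its centre, same axes. Strip: as wide as the bin, 18 mm thick behind the back, top at z = +44 mm; its underside slopes down at 45 degrees from the back to a 4 mm wide flat tip. Bin fully hung: this point at x = -4, z = -10 mm in cleat_board's frame, axes of bin and board parallel, bin's back on the cleat's front.
- tape_roll: Bystander: a roll of grey tape lying flat, 103 mm across, 48 mm high; origin under its centre.
- clamp: Bystander: a small black spring clamp lying flat, 54 x 102 x 14 mm; origin under its middle.
- pine_offcut: Bystander: a pine block 35 x 91 x 36 mm; origin under its middle.

How it is judged:
By the outcome, as a careful person would: the job done as asked, in the order asked, and still so for the second after the job is handed in, with the robot touching nothing.
It also fails if it takes over 38 s, if anything falls off the work surface, if the arm or the gripper's body presses on something with over 40 N, if the wrist force passes 120 N, or if a joint passes its speed limit or range.

### The arm

A 6-joint arm with a two-finger parallel gripper is mounted at the origin on a cart in front of the work surface, level with it; the furniture and walls round the work are solid. World frame = base frame: x ahead of the robot, y to its left, z up, the work surface at z = 0. Lengths are in m, angles in rad, forces in N, time in s.
With the tool pointing down it reaches from about 0.425 to 0.95 m from the base axis. Payload 3.5 kg.
Tool frame: the origin (TCP) lies on the centre line of the jaws, within the pads' length; the fingertips stand 25 mm ahead of it and the grasp point (between the pads) lies 6 mm ahead of it; y points along the fingers, z is the direction in which the jaws open and shut, and the axes are right-handed (so a half turn about y gives the same grasp; the last joint's range is limited). The gripper opens to 85 mm and grips with 20 to 120 N. Pads are 22 mm wide; open, the fingers measure 114 mm over their backs; the gripper's body (76 mm by 85 mm) begins 54 mm behind the grasp point. The pads swing forward as they close: fully open they stand 13 mm farther back than shut.
Start: joints at [1.108, 0.286, 1.577, -0, 1.279, -0.15], TCP at [0.208, 0.642, 0.256] pointing down, gripper open.
Joint ranges: [-2.77, 2.77], [-0.9, 2.22], [0.21, 2.48], [-1.53, 4.67], [0.24, 2.81], [-2.84, 2.84]. Speed limits (rad/s): [2.79, 2.79, 3.14, 3.14, 3.14, 3.14].

### API

Orientations are given as a unit quaternion [x, y, z, w].
In Python, from plant import ctrl gives the robot as it stands.
- The arm moves only by the tool arm_command, never from a script. Its argument "steps" is a list of rows, each an object with "hand": the opening, from 0 (shut) to 1 (fully open); "travel": the shift along the tool's x, y, z in units of 0.3 m (1.0 is 0.3 m), a list of three; "rotation": the turn, a rotation vector about the tool's x, y, z in units of 30 degrees (1.0 is 30 degrees), a list of three. A call has 1 to 20 rows; each row shifts and turns the pose as measured when the row begins, along the tool's axes as they then stand; what a row does not reach is not made up. A row lasts 1/8 s, in which the tool goes at most 62.5 mm and 10.7 degrees, less where a joint would pass 70% of its speed; a pose out of reach is approached as far as the arm can. A call with a number of a shift or a turn outside -1 to 1 is refused whole. A call with a gripper value outside its range is refused whole. The fingers move at their own pace and stop on an object; "grip_force" is the grip in N (left out, the last holds). Time passes only in rows, so rows that do not move let the fingers close. It gives the time, the measured TCP pose, the force and the opening at its end, in the units of the state.
- ctrl.get_state(): the state, without advancing time (a new reading comes with each control period).
- ctrl.read_camera(name): name is "scene" or "top"; returns (picture, depth): 420x560x3 uint8, blue, green, red; 420x560 float32, m along the optical axis (not along the pixel's ray), 0 where there is no reading.
- ctrl.camera_params(name): a dict with "fx", "fy", "cx", "cy" (pixels), "extrinsics" (4x4, takes a point from camera to world coordinates). Camera axes: x right, y down, z forward; pixel columns grow to the right and rows downward; lengths in m; the calibration is good to about 2 mm. A picture is of the moment at which its call begins. camera_params takes no time and is no camera call.
- ctrl.sign_off(): hands the job in, once; it reports no verdict.
Trained networks look in the newest picture that a camera, given by its name, has taken for a name from the list of things; names that differ only in an ending like _2 or _b are one class to them, and where a whole thing is asked for, a point or a joint stands for the part that bears it (a point fixed in the world has none). Each returns a list of dicts, best first, with "score" (0 to 1); they miss things now and then, are a little off and sometimes report something else, mostly with a low value. They report only what shows in the picture. A call takes as long as a camera call.
- ctrl.masks_of(camera, thing): "region" (420x560 bool, what is visible of it) and "at" ([column, row] in pixels, amid what is visible of it).
The state is a dict: "time": time; "qpos": joint angles; "dq": joint speeds; "joint_efforts": joint torques, N m; "eef_pos": TCP position; "tcp_rot": TCP orientation; "contact_force": force on the tool from outside, world axes, zero at the start; "wrist_torque": the same for the moment, N m; "opening": opening from 0.0 (shut) to 1.0 (fully open).
Only numpy, scipy, OpenCV 4.12 (cv2) and the standard library are available. Lean on these libraries where they do the work, as an engineer would, in place of code of your own. Each camera call takes 0.05 s, during which the arm holds its last target.

## Working session

There is one attempt and no reset: what is moved stays moved. The work goes in short steps, Python scripts to look and compute and a tool call to move; the robot and the scene stay as the last step left them, time stands still between calls to the robot, and variables do not carry over. Pictures are saved under pics/ and viewed, and the job is handed in when it is done.

Besides the shell and the picture viewer there is one more tool, called after "Emit:" as name(argument=value, ...), one argument or row to a line, values as JSON. arm_command: Moves the arm, as the interface text tells. Shifts and turns lie within -1 to 1; 1 stands for 0.3 m of shift or 30 degrees of turn. Its arguments: {"type":"object","properties":{"steps":{"type":"array","items":{"type":"object","properties":{"hand":{"type":"number"},"travel":{"type":"array","items":{"type":"number","minimum":-1,"maximum":1}},"rotation":{"type":"array","items":{"type":"number","minimum":-1,"maximum":1}}}}},"grip_force":{"type":"number"}},"required":["steps"]}

```bash
ls; mkdir -p pics; python3 - <<'E'
from plant import ctrl
import cv2, numpy as np
print(ctrl.get_state())
for n in ("scene","top"):
    p,d=ctrl.read_camera(n); cv2.imwrite(f"pics/{n}0.png",p); np.save(f"{n}0.npy",d)
    c=ctrl.camera_params(n); print(n,c)
    for t in ("bin_center","cleat_board","stand","tape_roll","clamp","pine_offcut"):
        r=ctrl.masks_of(n,t)
        for k,m in enumerate(r):
            print(n,t,round(m["score"],2),m["at"],m["region"].sum())
            if k==0: np.save(f"m_{n}_{t}.npy",m["region"])
print(ctrl.get_state()["time"])
E
```

```text
pics
{'time': 0.0, 'qpos': array([ 1.10796349e+00,  2.87213801e-01,  1.57818444e+00, -5.38197542e-06,
        1.27857451e+00, -1.50023156e-01]), 'dq': array([-0.00046256, -0.00039565, -0.00019591,  0.00117677, -0.00230585,
        0.00030751]), 'joint_efforts': array([-1.76023175e-03, -4.05995536e+01, -2.92618847e+01, -2.22688845e-04,
        5.92358658e-03, -7.13480048e-06]), 'eef_pos': array([0.20743874, 0.64170895, 0.25491097]), 'tcp_rot': array([ 0.69927804, -0.11039605,  0.10989184, -0.69767235]), 'contact_force': array([0.55155291, 0.22790512, 0.00814221]), 'wrist_torque': array([ 0.04958138,  0.01350073, -0.00606935]), 'opening': 0.9994988635333627}
scene {'fx': 404.73733075612637, 'fy': 404.73733075612637, 'cx': 275.5184031601599, 'cy': 207.20891719223133, 'extrinsics': array([[ 0.6945924 , -0.54743109,  0.4667554 ,  0.04717138],
       [-0.71911784, -0.51005882,  0.47192111, -0.51586765],
       [-0.02027157, -0.66344495, -0.74795044,  0.90206036],
       [ 0.        ,  0.        ,  0.        ,  1.        ]])}
scene bin_center 0.87 [320.1, 302.4] 1409
scene bin_center 0.4 [2
[... 372 characters left out ...]
388809224, 'cy': 204.1890364566092, 'extrinsics': array([[-3.50883149e-02, -9.75053848e-01,  2.19177563e-01,
         2.53102111e-01],
       [-9.99383726e-01,  3.40169727e-02, -8.66106330e-03,
         9.24514973e-03],
       [ 9.89245919e-04, -2.19346392e-01, -9.75646545e-01,
         1.52687265e+00],
       [ 0.00000000e+00,  0.00000000e+00,  0.00000000e+00,
         1.00000000e+00]])}
top bin_center 0.58 [361.5, 250.1] 666
top bin_center 0.17 [236.1, 194.2] 2510
top cleat_board 0.96 [237.2, 189.5] 2541
top stand 0.88 [236.7, 200.4] 4450
top tape_roll 0.95 [342.5, 159.2] 622
top tape_roll 0.15 [240.3, 186.7] 2666
top clamp 0.6 [285.4, 260.0] 147
top pine_offcut 0.74 [160.5, 274.3] 349
0.7
```

```bash
python3 - <<'E'
import cv2, numpy as np
a=cv2.imread("pics/scene0.png")[120:360,130:450]; cv2.imwrite("pics/sc0.png",cv2.resize(a,(800,600),interpolation=cv2.INTER_CUBIC))
a=cv2.imread("pics/top0.png")[130:310,140:400]; cv2.imwrite("pics/tc0.png",cv2.resize(a,(780,540),interpolation=cv2.INTER_CUBIC))
E
```

```text
(no output)
```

View pics/sc0.png

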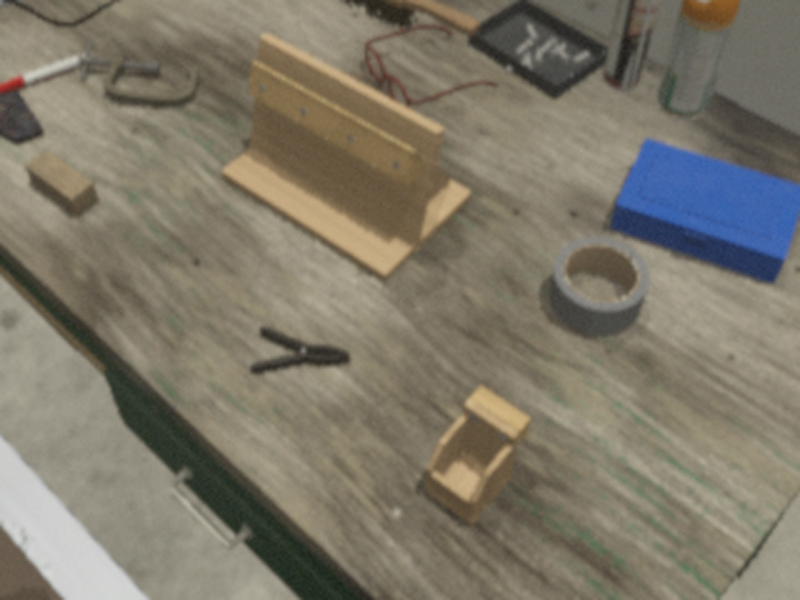

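View pics/tc0.png

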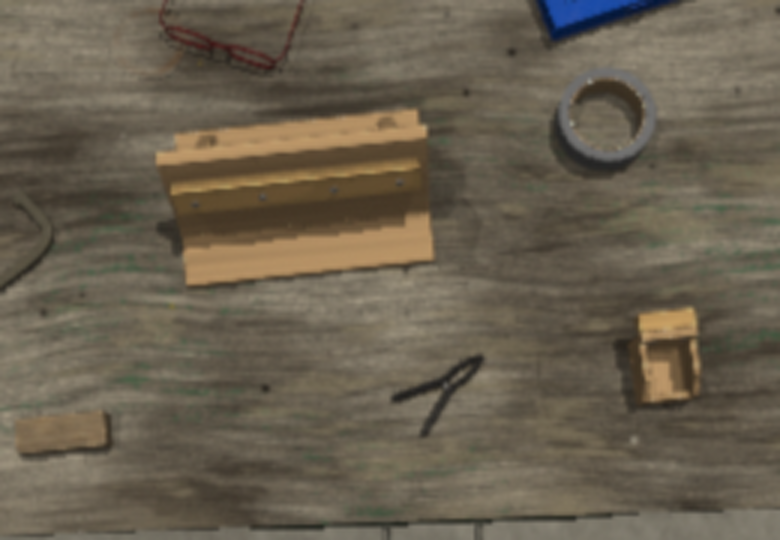

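The top view shows the bin at pixel (362,250) with its strip facing away, the stand at (237,190), the clamp at (285,260), the tape at (342,159) and the offcut at (160,274). The masks agree, apart from the scene camera swapping bin and board in its first-choice `cleat_board` mask. Next I'll fit models to the point clouds from both views.

```bash
cat > h.py <<'E'
import numpy as np, cv2
from plant import ctrl
from scipy.optimize import least_squares
from scipy.spatial.transform import Rotation as R
def cloud(n,d):
    c=ctrl.camera_params(n); v,u=np.nonzero(d>0); z=d[v,u]
    P=np.c_[(u-c['cx'])/c['fx']*z,(v-c['cy'])/c['fy']*z,z]; E=c['extrinsics']
    return P@E[:3,:3].T+E[:3,3], np.c_[u,v]
def box(p,lo,hi):
    c=(np.array(lo)+hi)/2;h=(np.array(hi)-lo)/2;q=abs(p-c)-h
    return np.linalg.norm(np.maximum(q,0),axis=1)+np.minimum(q.max(1),0)
def prism(p,poly,y):   # poly in xz (list), extruded |y|<y ; y tuple
    poly=np.array(poly,np.float64)*1e3
    d2=np.array([-cv2.pointPolygonTest(poly.astype(np.float32).reshape(-1,1,2),(float(a)*1e3,float(b)*1e3),True) for a,b in p[:,[0,2]]])/1e3
    dy=np.maximum(y[0]-p[:,1],p[:,1]-y[1]); q=np.c_[d2,dy]
    return np.linalg.norm(np.maximum(q,0),axis=1)+np.minimum(q.max(1),0)
M=1e-3
CH=[(-32*M,-44*M),(-32*M,-4*M),(-14*M,28*M),(23*M,28*M),(23*M,-44*M)]
def bin_sdf(p):
    ds=[box(p,np.array([23,-28,-44])*M,np.array([32,28,44])*M),
        prism(p,[(32*M,44*M),(50*M,44*M),(50*M,13*M),(46*M,13*M),(32*M,27*M)],(-28*M,28*M)),
        prism(p,CH,(22*M,28*M)),prism(p,CH,(-28*M,-22*M)),
        box(p,np.array([-32,-28,-44])*M,np.array([-26,28,-4])*M),
        box(p,np.array([-32,-28,-44])*M,np.array([32,28,-38])*M)]
    return np.min(ds,axis=0)
def board_sdf(p):
    return np.minimum(box(p,np.array([0,-130,-135])*M,np.array([12,130,22])*M),
      prism(p,[(-20*M,-45*M),(-20*M,0),(-16*M,0),(0,-16*M),(0,-45*M)],(-120*M,120*M)))
E
python3 - <<'E'
from h import *
import time
C={}
for n in("scene","top"):
    P,uv=cloud(n,np.load(n+"0.npy")); C[n]=P
    reg=(P[:,0]>.35)&(P[:,0]<.8)&(abs(P[:,1])<.45)&(abs(P[:,2])<.01)
    A=np.c_[P[reg,:2],np.ones(reg.sum())]; s=np.linalg.lstsq(A,P[reg,2],rcond=None)[0]
    print(n,"bench z at .55,0",s@[.55,0,1],"slope",s[:2],"rms",(P[reg,2]-A@s).std())
    m=np.load(f"m_{n}_bin_center.npy"); mm=m[uv[:,1],uv[:,0]]; Q=P[mm]; print("bin med",np.median(Q,0),Q.max(0))
    if n=="top":
        m=np.load(f"m_{n}_cleat_board.npy"); mm=m[uv[:,1],uv[:,0]]; print("board med",np.median(P[mm],0))
        bm=np.median(P[mm],0); b0=np.median(Q,0)
for n in C: print(n,"res")
def fitbin(P,x0):
    s=np.linalg.norm(P[:,:2]-b0[:2],axis=1)<.065
    Q=P[s&(P[:,2]>.008)&(P[:,2]<.12)]
    def f(x):
        p=(Q-[x[0],x[1],x[3]+.044])@R.from_euler('z',x[2]).as_matrix()
        return bin_sdf(p)
    best=None
    for y0 in (-.3,0,.3):
        r=least_squares(f,[x0[0],x0[1],y0,0],loss='soft_l1',f_scale=.002)
        if best is None or r.cost<best.cost: best=r
    print("bin",len(Q),best.x.round(4),best.cost/len(Q),np.median(abs(f(best.x))))
for n in C: fitbin(C[n],b0)
fitbin(np.vstack(list(C.values())),b0)
def fitboard(P):
    s=np.linalg.norm(P[:,:2]-bm[:2],axis=1)<.18
    Q=P[s&(P[:,2]>.022)&(P[:,2]<.2)]
    def f(x):
        p=(Q-[x[0],x[1],x[3]+.146])@(R.from_euler('z',x[2])*R.from_euler('y',.25+x[4])).as_matrix()
        return board_sdf(p)
    best=None
    for y0 in (0,.3):
        r=least_squares(f,[bm[0],bm[1],y0,0,0],loss='soft_l1',f_scale=.002,max_nfev=60)
        if best is None or r.cost<best.cost: best=r
    print("board",len(Q),best.x.round(4),np.median(abs(f(best.x))))
for n in C: fitboard(C[n])
fitboard(np.vstack(list(C.values())))
E
```

```text
scene bench z at .55,0 8.658513796288089e-05 slope [0.00022518 0.00075032] rms 0.0019425761033074695
bin med [ 0.44486932 -0.25641608  0.04518626] [ 0.5321309  -0.19489245  0.09208638]
top bench z at .55,0 -0.0002743048822279407 slope [-6.82325272e-05  5.47390778e-04] rms 0.003462639692476646
bin med [ 0.44089128 -0.25725608  0.04573277] [ 0.49417807 -0.22481233  0.09505335]
board med [0.61146854 0.10375859 0.13730472]
scene res
top res
bin 1177 [ 0.4314 -0.2577  0.0722  0.0008] 4.6771401748402275e-07 0.0005515497609561784
bin 540 [ 0.4291 -0.2563  0.066   0.0026] 1.3034194671943372e-06 0.0008298303634781479
bin 1717 [ 0.4311 -0.2572  0.0687  0.0013] 9.129323293323584e-07 0.0008601455688476562
board 3664 [ 6.292e-01  1.045e-01  7.250e-02  3.000e-04 -7.000e-04] 0.0009628973489934213
board 2571 [ 6.273e-01  1.054e-01  7.230e-02  6.000e-04 -1.000e-04] 0.0010620355184237235
board 6235 [ 6.284e-01  1.044e-01  7.340e-02  2.000e-04 -2.000e-03] 0.0011710883199913117
```

```bash
cat >> h.py <<'E'
BIN=np.array([.4302,-.2570,.044]); BY=.069
BRD=np.array([.6283,.1048,.146]); DY=.073
def Rtool(yaw,lean,s=1):  # bin frame -> tool axes: y=-binz, z=s*biny
    B=(R.from_euler('z',yaw)*R.from_euler('y',lean)).as_matrix()
    y=-B[:,2]; z=s*B[:,1]; return R.from_matrix(np.c_[np.cross(y,z),y,z])
def rel(pos,rot,verb=True):
    s=ctrl.get_state(); T=R.from_quat(s['tcp_rot'])
    t=T.inv().apply(np.array(pos)-s['eef_pos'])/.3; r=(T.inv()*rot).as_rotvec()/np.radians(30)
    print("t",round(s['time'],2),"tcp",s['eef_pos'].round(4),"travel units",t.round(3),"rot units",r.round(3),"F",s['contact_force'].round(1),"op",round(s['opening'],3),"q",s['qpos'].round(2))
E
python3 - <<'E'
from h import *
s=ctrl.get_state(); print(R.from_quat(s['tcp_rot']).as_matrix().round(3))
for sg in(1,-1): rel([.48,.2,.256],Rtool(BY,0,sg))
E
```

```text
[[ 0.951 -0.     0.308]
 [-0.308  0.     0.951]
 [-0.    -1.     0.   ]]
t 0.7 tcp [0.2077 0.6423 0.2564] travel units [ 1.317e+00  1.000e-03 -1.123e+00] rot units [-0.    -0.729 -0.   ] F [-0.1  0.8 -0.5] op 0.997 q [ 1.11  0.29  1.58  0.    1.28 -0.15]
t 0.7 tcp [0.2077 0.6423 0.2564] travel units [ 1.317e+00  1.000e-03 -1.123e+00] rot units [ 0.     5.271 -0.   ] F [-0.1  0.8 -0.5] op 0.997 q [ 1.11  0.29  1.58  0.    1.28 -0.15]
```

Emit:
arm_command(
  steps=[
    {"hand":1,"travel":[0,0,0],"rotation":[0,-0.25,0]},
    {"hand":1,"travel":[0,0,0],"rotation":[0,-0.25,0]},
    {"hand":1,"travel":[0,0,0],"rotation":[0,-0.23,0]},
    {"hand":1,"travel":[0.09,0,-0.17],"rotation":[0,0,0]},
    {"hand":1,"travel":[0.09,0,-0.17],"rotation":[0,0,0]},
    {"hand":1,"travel":[0.09,0,-0.17],"rotation":[0,0,0]},
    {"hand":1,"travel":[0.09,0,-0.17],"rotation":[0,0,0]},
    {"hand":1,"travel":[0.09,0,-0.17],"rotation":[0,0,0]},
    {"hand":1,"travel":[0.09,0,-0.17],"rotation":[0,0,0]},
    {"hand":1,"travel":[0.09,0,-0.17],"rotation":[0,0,0]},
    {"hand":1,"travel":[0.09,0,-0.17],"rotation":[0,0,0]},
    {"hand":1,"travel":[0.09,0,-0.17],"rotation":[0,0,0]},
  ],
)

```text
time: 2.2
eef_pos: [0.4951, 0.196, 0.2584]
tcp_rot: [-0.705, -0.035, 0.03, 0.708]
contact_force: [0.3, 0.3, 1.0]
opening: 1.0
```

```bash
python3 -c "
from h import *
rel([.4352,-.2567,.18],Rtool(BY,0))"
```

```text
t 2.2 tcp [0.4951 0.196  0.2584] travel units [-0.338  0.254 -1.485] rot units [-0.007  0.042  0.014] F [0.3 0.3 1. ] op 1.0 q [ 0.18 -0.04  1.93  0.    1.24 -1.48]
```

Emit:
arm_command(
  steps=[
    {"hand":1,"travel":[-0.04,0.03,-0.185],"rotation":[0,0.04,0]},
    {"hand":1,"travel":[-0.04,0.03,-0.185],"rotation":[0,0,0]},
    {"hand":1,"travel":[-0.04,0.03,-0.185],"rotation":[0,0,0]},
    {"hand":1,"travel":[-0.04,0.03,-0.185],"rotation":[0,0,0]},
    {"hand":1,"travel":[-0.04,0.03,-0.185],"rotation":[0,0,0]},
    {"hand":1,"travel":[-0.04,0.03,-0.185],"rotation":[0,0,0]},
    {"hand":1,"travel":[-0.04,0.03,-0.185],"rotation":[0,0,0]},
    {"hand":1,"travel":[-0.04,0.03,-0.185],"rotation":[0,0,0]},
    {"hand":1,"travel":[0,0,0],"rotation":[0,0,0]},
  ],
)

```text
time: 3.32
eef_pos: [0.4314, -0.2721, 0.1866]
tcp_rot: [0.707, 0.029, -0.015, -0.707]
contact_force: [-0.6, 1.0, -0.6]
opening: 0.999
```

```bash
python3 -c "
from h import *
rel([.4352,-.2567,.057],Rtool(BY,0))"
```

```text
t 3.33 tcp [ 0.4314 -0.2721  0.1866] travel units [0.007 0.432 0.051] rot units [ 0.002 -0.011  0.038] F [-0.6  1.  -0.6] op 0.999 q [-0.77 -0.02  2.05  0.02  1.1  -2.41]
```

Emit:
arm_command(
  steps=[
    {"hand":1,"travel":[0.01,0,0.05],"rotation":[0,-0.01,0.04]},
    {"hand":1,"travel":[0,0,0],"rotation":[0,0,0]},
    {"hand":1,"travel":[0,0.1,0],"rotation":[0,0,0]},
  ],
)

```text
time: 3.7
eef_pos: [0.4359, -0.2544, 0.1596]
tcp_rot: [0.709, 0.026, -0.025, -0.705]
contact_force: [0.2, -0.8, 0.9]
opening: 1.0
```

```bash
python3 -c "
from h import *
rel([.4352,-.2567,.057],Rtool(BY,0))"
```

```text
t 3.7 tcp [ 0.4359 -0.2544  0.1596] travel units [-0.004  0.342 -0.005] rot units [0.01  0.006 0.005] F [ 0.2 -0.8  0.9] op 1.0 q [-0.73  0.01  2.07 -0.    1.05 -2.37]
```

Emit:
arm_command(
  steps=[
    {"hand":1,"travel":[-0.004,0.1,-0.005],"rotation":[0,0,0]},
    {"hand":1,"travel":[0,0.1,0],"rotation":[0,0,0]},
    {"hand":1,"travel":[0,0.09,0],"rotation":[0,0,0]},
    {"hand":1,"travel":[0,0.04,0],"rotation":[0,0,0]},
    {"hand":1,"travel":[0,0,0],"rotation":[0,0,0]},
  ],
)

```text
time: 4.32
eef_pos: [0.4375, -0.2487, 0.0584]
tcp_rot: [0.708, 0.032, -0.029, -0.704]
contact_force: [-0.4, -0.1, 0.9]
opening: 0.999
```

```bash
python3 -c "
from h import *
rel([.4352,-.2567,.057],Rtool(BY,0))
p,d=ctrl.read_camera('scene'); cv2.imwrite('pics/g1.png',cv2.resize(p[200:400,220:440],(660,600),interpolation=cv2.INTER_CUBIC))"
```

```text
t 4.33 tcp [ 0.4375 -0.2487  0.0584] travel units [-0.01   0.005 -0.026] rot units [0.011 0.032 0.006] F [-0.4 -0.1  0.9] op 0.999 q [-0.72  0.17  2.12 -0.    0.84 -2.37]
```

View pics/g1.png

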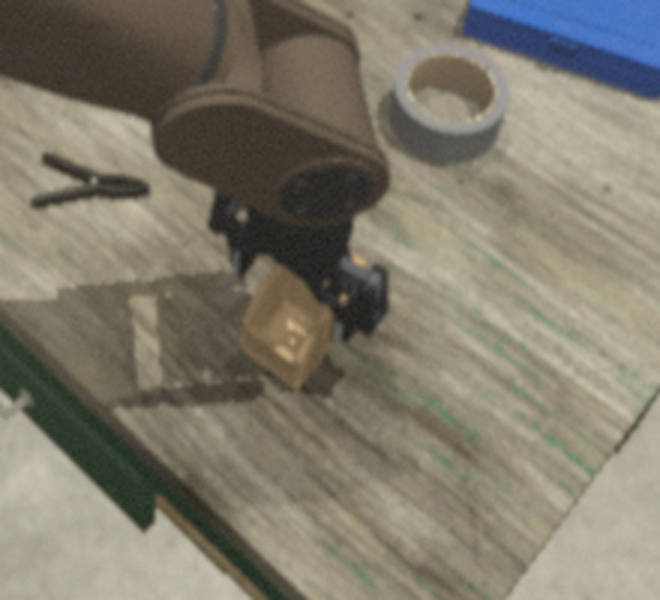

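The fingers straddle the bin, at picture (285,325). I'll centre the tool by removing the 8 mm sideways drift, then close.

Emit:
arm_command(
  steps=[
    {"hand":1,"travel":[-0.01,0.005,-0.026],"rotation":[0.01,0.03,0.006]},
    {"hand":1,"travel":[0,0,0],"rotation":[0,0,0]},
  ],
)

```text
time: 4.62
eef_pos: [0.4369, -0.2585, 0.0599]
tcp_rot: [0.708, 0.026, -0.023, -0.705]
contact_force: [-0.1, 0.4, 0.6]
opening: 1.002
```

```bash
python3 -c "
from h import *
rel([.4352,-.2567,.057],Rtool(BY,0))"
```

```text
t 4.62 tcp [ 0.4369 -0.2585  0.0599] travel units [-0.005  0.01   0.006] rot units [0.009 0.001 0.007] F [-0.1  0.4  0.6] op 1.002 q [-0.73  0.18  2.11 -0.    0.85 -2.37]
```

Emit:
arm_command(
  steps=[
    {"hand":1,"travel":[-0.005,0.01,0.006],"rotation":[0.01,0,0.007]},
    {"hand":0.7,"travel":[0,0,0],"rotation":[0,0,0]},
    {"hand":0,"travel":[0,0,0],"rotation":[0,0,0]},
    {"hand":0,"travel":[0,0,0],"rotation":[0,0,0]},
    {"hand":0,"travel":[0,0,0],"rotation":[0,0,0]},
    {"hand":0,"travel":[0,0,0],"rotation":[0,0,0]},
    {"hand":0,"travel":[0,0,0],"rotation":[0,0,0]},
    {"hand":0,"travel":[0,0,0],"rotation":[0,0,0]},
  ],
  grip_force=50,
)

```text
time: 5.62
eef_pos: [0.4356, -0.2577, 0.058]
tcp_rot: [0.707, 0.025, -0.024, -0.706]
contact_force: [0.1, -0.7, -0.3]
opening: 0.653
```

```bash
python3 -c "
from h import *
rel([.4352,-.2567,.2],Rtool(BY,0))"
```

```text
t 5.62 tcp [ 0.4356 -0.2577  0.058 ] travel units [-0.001 -0.473  0.003] rot units [ 0.001 -0.     0.003] F [ 0.1 -0.7 -0.3] op 0.653 q [-0.74  0.18  2.11  0.    0.85 -2.38]
```

Emit:
arm_command(
  steps=[
    {"hand":0,"travel":[0,-0.06,0],"rotation":[0,0,0]},
    {"hand":0,"travel":[0,-0.12,0],"rotation":[0,0,0]},
    {"hand":0,"travel":[0,-0.18,0],"rotation":[0,0,0]},
    {"hand":0,"travel":[0,-0.18,0],"rotation":[0,0,0]},
    {"hand":0,"travel":[0,-0.12,0],"rotation":[0,0,0]},
    {"hand":0,"travel":[0,0,0],"rotation":[0,0,0]},
  ],
)

```text
time: 6.38
eef_pos: [0.4341, -0.2563, 0.2654]
tcp_rot: [-0.707, -0.025, 0.024, 0.707]
contact_force: [-0.8, 0.1, -2.1]
opening: 0.651
```

```bash
cat >> h.py <<'E'
OFF=np.array([.0054,0,.014])
def tgt(dx,dz,dy=0,lean=.25):
    Rb=R.from_euler('z',DY)*R.from_euler('y',.25)
    return BRD+Rb.apply([-.052+dx,dy,-.023+dz])+(R.from_euler('z',DY)*R.from_euler('y',lean)).apply(OFF)
E
python3 -c "
from h import *
print(tgt(-.02,.08),tgt(0,0))
rel(tgt(-.02,.08,0,0),Rtool(DY,0))
p,d=ctrl.read_camera('scene'); cv2.imwrite('pics/g2.png',p)"
```

```text
[0.58146119 0.10137468 0.23126989] [0.58104823 0.10134448 0.14880881]
t 6.38 tcp [ 0.4341 -0.2563  0.2654] travel units [0.561 0.109 1.155] rot units [-0.001 -0.007  0.001] F [-0.8  0.1 -2.1] op 0.651 q [-0.74 -0.1   1.98  0.    1.27 -2.38]
```

View pics/g2.png

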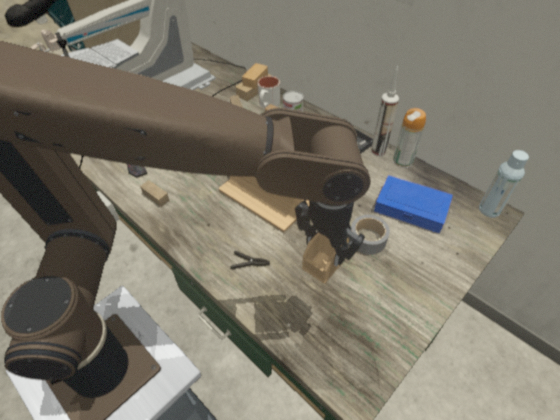

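Emit:
arm_command(
  steps=[
    {"hand":0,"travel":[0.02,0,0.07],"rotation":[0,0,0]},
    {"hand":0,"travel":[0.04,0,0.14],"rotation":[0,0,0]},
    {"hand":0,"travel":[0.04,0,0.15],"rotation":[0,0,0]},
    {"hand":0,"travel":[0.04,0,0.15],"rotation":[0,0,0]},
    {"hand":0,"travel":[0.04,0,0.15],"rotation":[0,0,0]},
    {"hand":0,"travel":[0.04,0,0.15],"rotation":[0,0,0]},
    {"hand":0,"travel":[0.04,0,0.14],"rotation":[0,0,0]},
    {"hand":0,"travel":[0.04,0,0.1],"rotation":[0,0,0]},
    {"hand":0,"travel":[0,0,0.05],"rotation":[0,0,0.12]},
    {"hand":0,"travel":[0,0,0],"rotation":[0,0,0.12]},
    {"hand":0,"travel":[0,0,0],"rotation":[0,0,0.12]},
    {"hand":0,"travel":[0,0,0],"rotation":[0,0,0.11]},
    {"hand":0,"travel":[0,0,0],"rotation":[0,0,0]},
  ],
)

```text
time: 8.05
eef_pos: [0.4852, 0.0947, 0.2315]
tcp_rot: [-0.695, 0.085, 0.134, 0.701]
contact_force: [-0.3, -0.2, -2.3]
opening: 0.65
```

```bash
python3 -c "
from h import *
rel(tgt(-.015,.07),Rtool(DY,.25))
p,d=ctrl.read_camera('scene'); cv2.imwrite('pics/g3.png',p)"
```

```text
t 8.05 tcp [0.4852 0.0947 0.2315] travel units [ 0.325 -0.065 -0.   ] rot units [-0.039  0.001 -0.117] F [-0.3 -0.2 -2.3] op 0.65 q [-0.01  0.07  1.89 -0.01  1.49 -1.65]
```

View pics/g3.png

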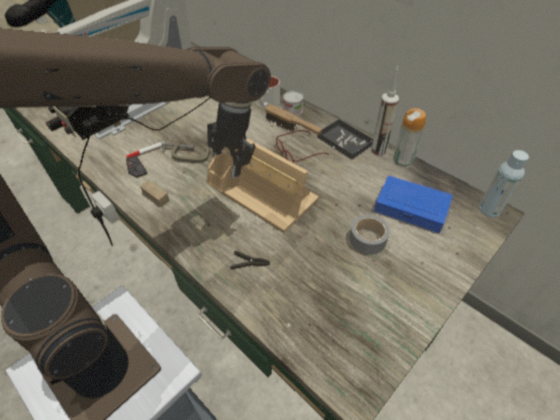

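Emit:
arm_command(
  steps=[
    {"hand":0,"travel":[0,-0.1,0],"rotation":[-0.04,0,-0.11]},
    {"hand":0,"travel":[0,0,0],"rotation":[0,0,0]},
    {"hand":0,"travel":[0,0,0],"rotation":[0,0,0]},
  ],
)

```text
time: 8.48
eef_pos: [0.4942, 0.0947, 0.2624]
tcp_rot: [0.705, -0.061, -0.113, -0.697]
contact_force: [-0.7, -0.3, -2.6]
opening: 0.647
```

```bash
python3 -c "
from h import *
rel(tgt(-.015,.07),Rtool(DY,.25))
s=ctrl.get_state()
p,d=ctrl.read_camera('scene'); np.save('s4.npy',d); cv2.imwrite('pics/g4.png',cv2.resize(p[90:240,170:350],(720,600),interpolation=cv2.INTER_CUBIC))
p,d=ctrl.read_camera('top'); np.save('t4.npy',d);cv2.imwrite('pics/g5.png',cv2.resize(p[130:280,160:340],(720,600),interpolation=cv2.INTER_CUBIC))
for n in('scene','top'):
  r=ctrl.masks_of(n,'bin_center')
  for m in r: print(n,m['score'],m['at'],m['region'].sum())
  np.save('mb_'+n,r[0]['region'])
"
```

```text
t 8.47 tcp [0.4942 0.0947 0.2624] travel units [0.325 0.062 0.001] rot units [0.004 0.001 0.005] F [-0.7 -0.3 -2.6] op 0.647 q [-0.    0.03  1.87 -0.02  1.49 -1.64]
scene 0.97 [222.9, 163.5] 970Traceback (most recent call last):
  File "<string>", line 10, in <module>
    np.save('mb_'+n,r[0]['region'])
                    ~^^^
IndexError: list index out of range
```

View pics/g4.png

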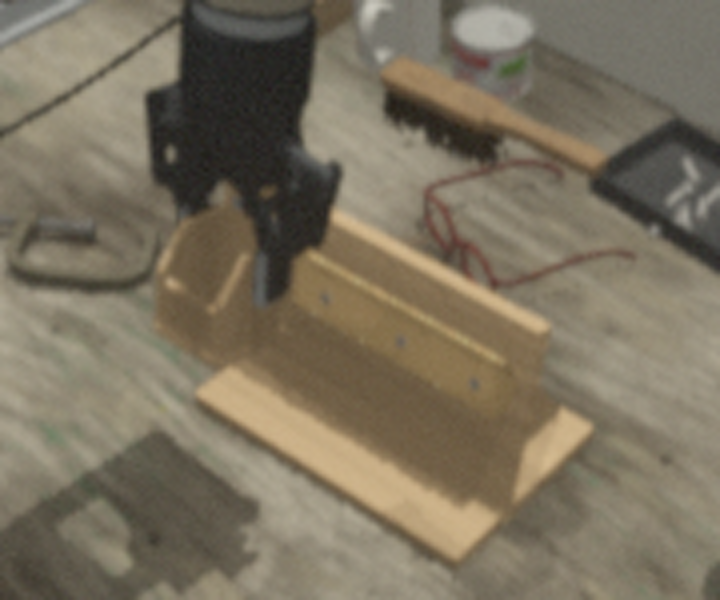

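View pics/g5.png

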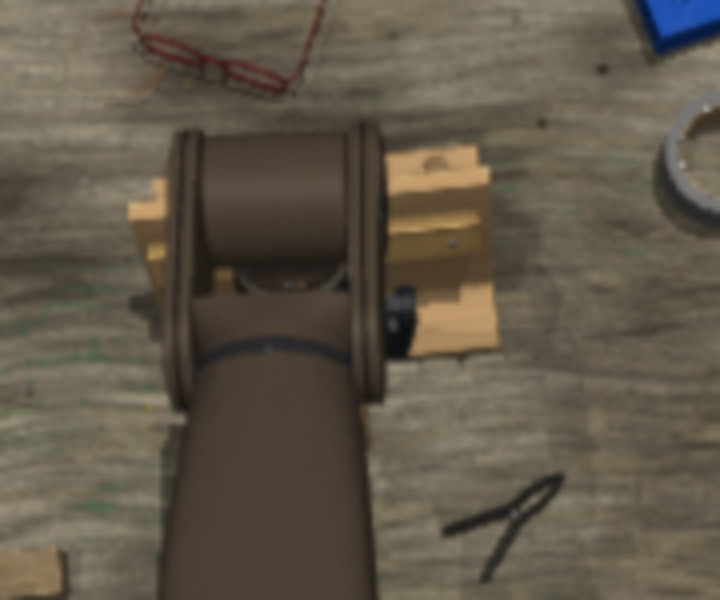

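The held bin shows at crop (215,280) in the scene view, tipped back and in line with the cleat. In the top view the arm covers it. I'll fit its pose from the scene cloud.

```bash
cat >> h.py <<'E'
def fitheld(d,m,tcp,lean0=.25,n='scene'):
    P,uv=cloud(n,d); Q=P[cv2.erode(m.astype(np.uint8),np.ones((3,3)))[uv[:,1],uv[:,0]]>0]
    c0=tcp-(R.from_euler('z',DY)*R.from_euler('y',lean0)).apply(OFF)
    Q=Q[np.linalg.norm(Q-c0,axis=1)<.075]
    def f(x): return bin_sdf((Q-x[:3])@(R.from_euler('z',x[3])*R.from_euler('y',x[4])).as_matrix())
    r=least_squares(f,[*c0,DY,lean0],loss='soft_l1',f_scale=.002)
    print(len(Q),"fit",r.x.round(4),"minus expected",(r.x[:3]-c0).round(4),np.median(abs(f(r.x))))
    Rb=R.from_euler('z',DY)*R.from_euler('y',.25)
    print("bin centre in board frame (hung -52,0,-23):",(Rb.inv().apply(r.x[:3]-BRD)*1e3).round(1))
E
python3 -c "
from h import *
s=ctrl.get_state()
fitheld(np.load('s4.npy'),np.load('mb_scene.npy'),s['eef_pos'])"
```

```text
804 fit [0.4872 0.0935 0.2521 0.0737 0.2348] minus expected [ 0.0016 -0.0005  0.0025] 0.0007397349148273551
bin centre in board frame (hung -52,0,-23): [-163.4   -1.    67.7]
```

Emit:
arm_command(
  steps=[
    {"hand":0,"travel":[0.08,0.01,0],"rotation":[0,0,0]},
    {"hand":0,"travel":[0.1,0.02,0],"rotation":[0,0,0]},
    {"hand":0,"travel":[0.08,0.01,0],"rotation":[0,0,0]},
    {"hand":0,"travel":[0.04,0,0],"rotation":[0,0,0]},
    {"hand":0,"travel":[0,0,0],"rotation":[0,0,0]},
  ],
)

```text
time: 9.3
eef_pos: [0.5795, 0.1008, 0.2252]
tcp_rot: [0.705, -0.063, -0.115, -0.697]
contact_force: [-1.5, -0.1, -1.4]
opening: 0.648
```

```bash
python3 -c "
from h import *
rel(tgt(-.003,.03),Rtool(DY,.25))"
```

```text
t 9.3 tcp [0.5795 0.1008 0.2252] travel units [0.058 0.145 0.002] rot units [ 0.003 -0.    -0.005] F [-1.5 -0.1 -1.4] op 0.648 q [ 0.01  0.25  1.69 -0.02  1.45 -1.63]
```

Emit:
arm_command(
  steps=[
    {"hand":0,"travel":[0.03,0.04,0],"rotation":[0,0,0]},
    {"hand":0,"travel":[0.024,0.05,0.002],"rotation":[0,0,0]},
    {"hand":0,"travel":[0,0.04,0],"rotation":[0,0,0]},
    {"hand":0,"travel":[0,0,0],"rotation":[0,0,0]},
    {"hand":0,"travel":[0,0,0],"rotation":[0,0,0]},
  ],
)

```text
time: 9.93
eef_pos: [0.5838, 0.1019, 0.1803]
tcp_rot: [0.705, -0.064, -0.115, -0.697]
contact_force: [-0.1, 0.2, -1.6]
opening: 0.653
```

```bash
python3 -c "
from h import *
p,d=ctrl.read_camera('scene'); cv2.imwrite('pics/g6.png',cv2.resize(p[90:240,170:350],(720,600),interpolation=cv2.INTER_CUBIC))
r=ctrl.masks_of('scene','bin_center')
for m in r: print(m['score'],m['at'],m['region'].sum())
rel(tgt(-.003,.0),Rtool(DY,.25))
if r: fitheld(d,r[0]['region'],ctrl.get_state()['eef_pos'])
"
```

```text
0.46 [273.8, 190.4] 3943
t 10.03 tcp [0.5839 0.1019 0.1805] travel units [ 0.007  0.105 -0.001] rot units [ 0.003  0.    -0.008] F [-0.6 -0.3 -2.7] op 0.649 q [ 0.01  0.31  1.71 -0.02  1.38 -1.63]
196 fit [ 0.6034  0.0783  0.1638 -0.3337  0.5701] minus expected [ 0.0282 -0.023  -0.0045] 0.0018960335700651237
bin centre in board frame (hung -52,0,-23): [-30.3 -24.7  10.6]
```

View pics/g6.png

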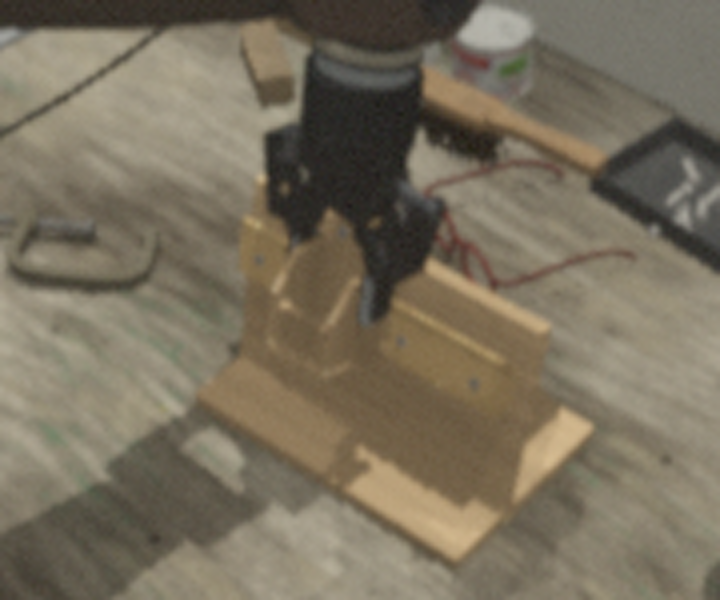

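The score 0.46 mask was the stand, so I'm discarding that fit. The bin itself shows at crop (315,310) in front of the cleat with its strip above the edge. Lowering now while watching the force.

Emit:
arm_command(
  steps=[
    {"hand":0,"travel":[0.002,0.03,0],"rotation":[0,0,-0.008]},
    {"hand":0,"travel":[0,0.03,0],"rotation":[0,0,0]},
    {"hand":0,"travel":[0,0,0],"rotation":[0,0,0]},
    {"hand":0,"travel":[0,0,0],"rotation":[0,0,0]},
  ],
)

```text
time: 10.52
eef_pos: [0.58, 0.1016, 0.1624]
tcp_rot: [0.705, -0.062, -0.113, -0.697]
contact_force: [0.3, -0.2, -0.3]
opening: 0.649
```

```bash
python3 -c "
from h import *
rel(tgt(-.003,.0),Rtool(DY,.25))"
```

```text
t 10.53 tcp [0.58   0.1016 0.1624] travel units [ 0.005  0.043 -0.001] rot units [0.003 0.    0.003] F [ 0.3 -0.2 -0.3] op 0.649 q [ 0.01  0.31  1.73 -0.02  1.34 -1.63]
```

Emit:
arm_command(
  steps=[
    {"hand":0,"travel":[0.006,0.012,0],"rotation":[0,0,0]},
    {"hand":0,"travel":[0,0.012,0],"rotation":[0,0,0]},
    {"hand":0,"travel":[0,0,0],"rotation":[0,0,0]},
  ],
)

```text
time: 10.9
eef_pos: [0.5803, 0.1015, 0.1548]
tcp_rot: [0.705, -0.062, -0.113, -0.697]
contact_force: [-0.0, -0.1, -1.0]
opening: 0.647
```

```bash
python3 -c "
from h import *
rel(tgt(0,.0),Rtool(DY,.25))"
```

```text
t 10.9 tcp [0.5803 0.1015 0.1548] travel units [ 0.007  0.019 -0.001] rot units [0.003 0.    0.004] F [-0.  -0.1 -1. ] op 0.647 q [ 0.01  0.32  1.74 -0.02  1.33 -1.63]
```

Emit:
arm_command(
  steps=[
    {"hand":0,"travel":[0.002,0.01,0],"rotation":[0,0,0]},
    {"hand":0,"travel":[0,0,0],"rotation":[0,0,0]},
    {"hand":0,"travel":[0,0,0],"rotation":[0,0,0]},
  ],
)

```text
time: 11.28
eef_pos: [0.5802, 0.1015, 0.1516]
tcp_rot: [0.705, -0.061, -0.113, -0.697]
contact_force: [0.3, -0.6, -1.2]
opening: 0.651
```

```bash
python3 -c "
from h import *
rel(tgt(0,.0),Rtool(DY,.25))"
```

```text
t 11.28 tcp [0.5802 0.1015 0.1516] travel units [ 0.005  0.008 -0.001] rot units [0.003 0.    0.005] F [ 0.3 -0.6 -1.2] op 0.651 q [ 0.01  0.33  1.74 -0.02  1.32 -1.63]
```

Emit:
arm_command(
  steps=[
    {"hand":0,"travel":[0.003,0.007,0],"rotation":[0,0,0]},
    {"hand":0,"travel":[0,0.002,0],"rotation":[0,0,0]},
    {"hand":0,"travel":[0,0,0],"rotation":[0,0,0]},
  ],
)

```text
time: 11.65
eef_pos: [0.5805, 0.1015, 0.1492]
tcp_rot: [0.705, -0.062, -0.113, -0.697]
contact_force: [0.5, -0.4, -1.0]
opening: 0.649
```

```bash
python3 -c "
from h import *
rel(tgt(0,.0),Rtool(DY,.25))"
```

```text
t 11.65 tcp [0.5805 0.1015 0.1492] travel units [ 0.002  0.001 -0.001] rot units [ 0.003 -0.     0.005] F [ 0.5 -0.4 -1. ] op 0.649 q [ 0.01  0.33  1.74 -0.02  1.32 -1.63]
```

Emit:
arm_command(
  steps=[
    {"hand":0,"travel":[0,0.006,0],"rotation":[0,0,0.005]},
    {"hand":0,"travel":[0,0.004,0],"rotation":[0,0,0]},
    {"hand":0,"travel":[0,0,0],"rotation":[0,0,0]},
  ],
)

```text
time: 12.02
eef_pos: [0.5805, 0.1016, 0.1491]
tcp_rot: [0.705, -0.062, -0.113, -0.697]
contact_force: [-0.9, -0.3, -1.1]
opening: 0.644
```

```bash
python3 -c "
from h import *
rel(tgt(0,.0),Rtool(DY,.25))"
```

```text
t 12.03 tcp [0.5805 0.1016 0.1491] travel units [ 0.002  0.    -0.001] rot units [ 0.003 -0.002  0.002] F [-0.9 -0.3 -1.1] op 0.644 q [ 0.01  0.33  1.74 -0.02  1.32 -1.63]
```

Emit:
arm_command(
  steps=[
    {"hand":0,"travel":[0,0.01,0],"rotation":[0,0,0]},
  ],
)

```text
time: 12.15
eef_pos: [0.5805, 0.1016, 0.149]
tcp_rot: [0.705, -0.062, -0.113, -0.697]
contact_force: [-4.1, -0.8, 17.0]
opening: 0.649
```

```bash
python3 -c "
from h import *
rel(tgt(0,.0),Rtool(DY,.25))
p,d=ctrl.read_camera('scene'); np.save('s7.npy',d); cv2.imwrite('pics/g7.png',cv2.resize(p[90:240,170:350],(720,600),interpolation=cv2.INTER_CUBIC))
rel(tgt(0,.0),Rtool(DY,.25))"
```

```text
t 12.15 tcp [0.5805 0.1016 0.149 ] travel units [ 0.002  0.    -0.001] rot units [ 0.003 -0.003  0.004] F [-4.1 -0.8 17. ] op 0.649 q [ 0.01  0.33  1.74 -0.02  1.32 -1.63]
t 12.2 tcp [0.5805 0.1016 0.149 ] travel units [ 0.002  0.    -0.001] rot units [ 0.003 -0.003  0.004] F [-4.9 -0.9 11.1] op 0.647 q [ 0.01  0.33  1.74 -0.02  1.32 -1.63]
```

View pics/g7.png

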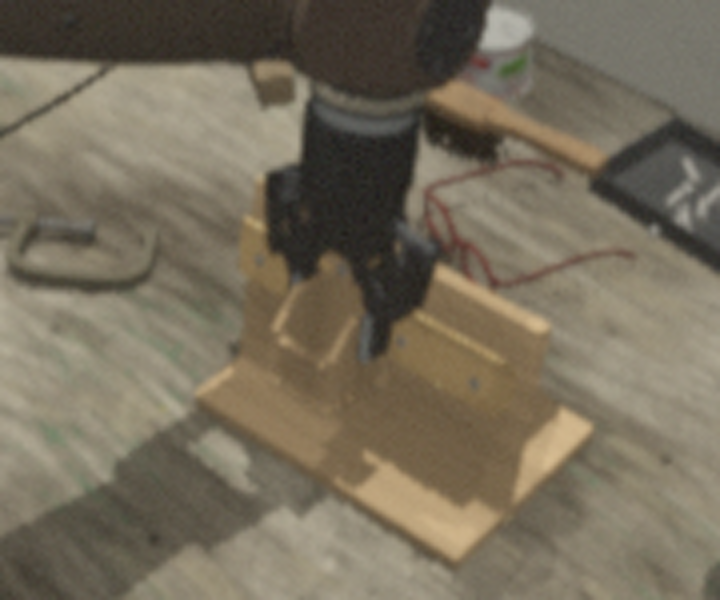

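The lowering stops hard at the nominal hung height, at 17 N upward. I'll push lightly toward the board and down to seat it.

Emit:
arm_command(
  steps=[
    {"hand":0,"travel":[0.008,0.003,0],"rotation":[0,0,0]},
    {"hand":0,"travel":[0.004,0.008,0],"rotation":[0,0,0]},
  ],
)

```text
time: 12.45
eef_pos: [0.5806, 0.1016, 0.1491]
tcp_rot: [0.705, -0.066, -0.116, -0.697]
contact_force: [-7.3, -1.5, 14.2]
opening: 0.649
```

```bash
cat >> h.py <<'E'
def fitgate(d,c0,n='scene',yaw=DY,lean=.25,gate=.006):
    P,uv=cloud(n,d); Q=P[np.linalg.norm(P-c0,axis=1)<.075]
    x=np.array([*c0,yaw,lean])
    def loc(x,Q): return (Q-x[:3])@(R.from_euler('z',x[3])*R.from_euler('y',x[4])).as_matrix()
    for k in range(4):
        l=loc(x,Q); s=(abs(bin_sdf(l))<gate)&(abs(l[:,1])<.034)&(l[:,0]<.026)
        # keep gripper fingers out: drop points beyond outer cheek faces
        s&=(abs(l[:,1])<.0285)
        r=least_squares(lambda x:bin_sdf(loc(x,Q[s])),x,loss='soft_l1',f_scale=.0015); x=r.x
    Rb=R.from_euler('z',DY)*R.from_euler('y',.25)
    print("gate fit",s.sum(),x.round(4),"board frame",(Rb.inv().apply(x[:3]-BRD)*1e3).round(1),"med",np.median(abs(bin_sdf(loc(x,Q[s])))).round(5))
E
python3 -c "
from h import *
rel(tgt(0,.0),Rtool(DY,.25))
Rb=R.from_euler('z',DY)*R.from_euler('y',.25)
for dz in(0,.004): fitgate(np.load('s7.npy'),BRD+Rb.apply([-.052,0,-.023+dz]))"
```

```text
t 12.45 tcp [0.5806 0.1016 0.1491] travel units [ 0.002  0.001 -0.001] rot units [ 0.003 -0.003 -0.016] F [-7.3 -1.5 14.2] op 0.649 q [ 0.01  0.34  1.73 -0.02  1.33 -1.63]
gate fit 664 [0.5732 0.1007 0.1382 0.0663 0.2379] board frame [-51.6  -0.1 -21.2] med 0.00071
gate fit 665 [0.5732 0.1007 0.1382 0.0681 0.2374] board frame [-51.6  -0.1 -21.2] med 0.00072
```

Emit:
arm_command(
  steps=[
    {"hand":0,"travel":[0,0.003,0],"rotation":[0,0,-0.01]},
    {"hand":0,"travel":[0,0.002,0],"rotation":[0,0,0]},
    {"hand":0.69,"travel":[0,0,0],"rotation":[0,0,0]},
    {"hand":0.72,"travel":[0,0,0],"rotation":[0,0,0]},
    {"hand":0.76,"travel":[0,0,0],"rotation":[0,0,0]},
  ],
  grip_force=25,
)

```text
time: 13.08
eef_pos: [0.5805, 0.1015, 0.1471]
tcp_rot: [0.705, -0.063, -0.114, -0.697]
contact_force: [-0.2, -0.7, 0.3]
opening: 0.758
```

```bash
python3 -c "
from h import *
rel(tgt(0,.0),Rtool(DY,.25))
p,d=ctrl.read_camera('scene'); cv2.imwrite('pics/g8.png',cv2.resize(p[90:240,170:350],(720,600),interpolation=cv2.INTER_CUBIC))
Rb=R.from_euler('z',DY)*R.from_euler('y',.25)
fitgate(d,BRD+Rb.apply([-.052,0,-.023]))"
```

```text
t 13.07 tcp [0.5805 0.1015 0.1471] travel units [ 0.    -0.006 -0.001] rot units [ 0.004 -0.002 -0.003] F [-0.2 -0.7  0.3] op 0.758 q [ 0.01  0.33  1.74 -0.02  1.32 -1.63]
gate fit 694 [0.573  0.1005 0.1375 0.0634 0.2357] board frame [-51.7  -0.2 -22. ] med 0.00076
```

View pics/g8.png

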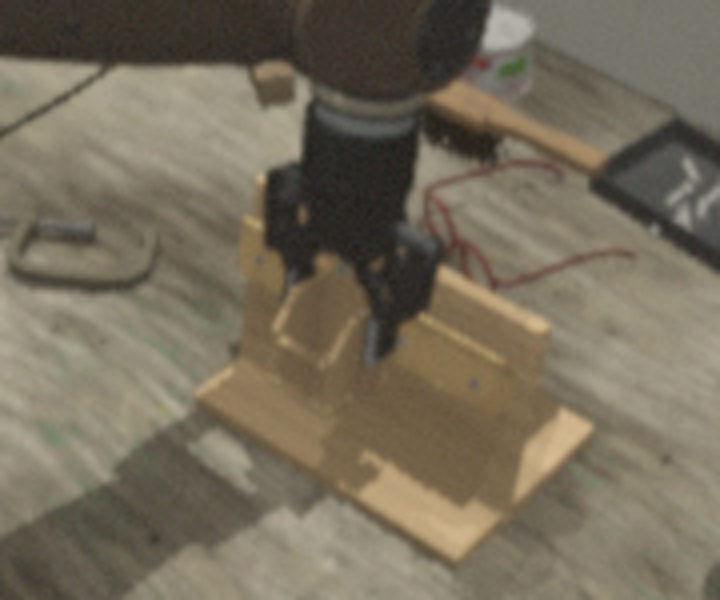

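The bin stays up with the fingers clear of it, at crop (320,310). Now opening fully and withdrawing along the fingers.

Emit:
arm_command(
  steps=[
    {"hand":1,"travel":[0,0,0],"rotation":[0,0,0]},
    {"hand":1,"travel":[0,0,0],"rotation":[0,0,0]},
    {"hand":1,"travel":[0,-0.03,0],"rotation":[0,0,0]},
    {"hand":1,"travel":[0,-0.06,0],"rotation":[0,0,0]},
    {"hand":1,"travel":[0,-0.1,0],"rotation":[0,0,0]},
    {"hand":1,"travel":[0,-0.12,0],"rotation":[0,0,0]},
    {"hand":1,"travel":[-0.05,-0.12,0],"rotation":[0,0,0]},
    {"hand":1,"travel":[-0.08,-0.08,0.15],"rotation":[0,0,0]},
    {"hand":1,"travel":[-0.05,0,0.18],"rotation":[0,0,0]},
    {"hand":1,"travel":[0,0,0.18],"rotation":[0,0,0]},
    {"hand":1,"travel":[0,0,0.18],"rotation":[0,0,0]},
    {"hand":1,"travel":[0,0,0.18],"rotation":[0,0,0]},
    {"hand":1,"travel":[0,0,0],"rotation":[0,0,0]},
  ],
)

```text
time: 14.75
eef_pos: [0.5511, 0.3689, 0.3322]
tcp_rot: [0.704, -0.056, -0.106, -0.7]
contact_force: [0.2, -1.3, -0.7]
opening: 0.998
```

```bash
python3 - <<'E'
from h import *
print(ctrl.get_state()['eef_pos'],ctrl.get_state()['time'])
Rb=R.from_euler('z',DY)*R.from_euler('y',.25)
C0=BRD+Rb.apply([-.052,0,-.023])
def full(n,d):
    P,uv=cloud(n,d); Q0=P[np.linalg.norm(P-C0,axis=1)<.08]; x=np.array([*C0,DY,.25])
    loc=lambda x,Q:(Q-x[:3])@(R.from_euler('z',x[3])*R.from_euler('y',x[4])).as_matrix()
    for k in range(4):
        s=abs(bin_sdf(loc(x,Q0)))<.006
        l=Rb.inv().apply(Q0-BRD); s&=board_sdf(l)>.004
        x=least_squares(lambda x:bin_sdf(loc(x,Q0[s])),x,loss='soft_l1',f_scale=.0015).x
    print(n,s.sum(),"board frame",(Rb.inv().apply(x[:3]-BRD)*1e3).round(1),"yaw-DY",x[3]-DY,"lean",x[4])
for n in('scene','top'):
    p,d=ctrl.read_camera(n); full(n,d); cv2.imwrite(f'pics/f_{n}.png',cv2.resize(p[90:240,170:350] if n=='scene' else p[130:310,140:400],(720,600) if n=='scene' else (780,540),interpolation=cv2.INTER_CUBIC))
    for t in("tape_roll","clamp","pine_offcut"):
        r=ctrl.masks_of(n,t); print(n,t,[(round(m['score'],2),m['at']) for m in r[:1]])
E
```

```text
[0.55107481 0.3688789  0.33215905] 14.75
scene 1046 board frame [-51.5  -0.4 -22.2] yaw-DY -0.005929339606628128 lean 0.252731047588042
scene tape_roll [(0.95, [370.7, 229.5])]
scene clamp [(0.67, [247.5, 259.5])]
scene pine_offcut [(0.82, [149.7, 192.2])]
top 768 board frame [-53.3   1.3 -21.9] yaw-DY -0.003406467357702239 lean 0.2504926344214718
top tape_roll [(0.82, [346.1, 164.9])]
top clamp [(0.45, [285.6, 262.2])]
top pine_offcut [(0.33, [285.7, 258.5])]
```

View pics/f_scene.png

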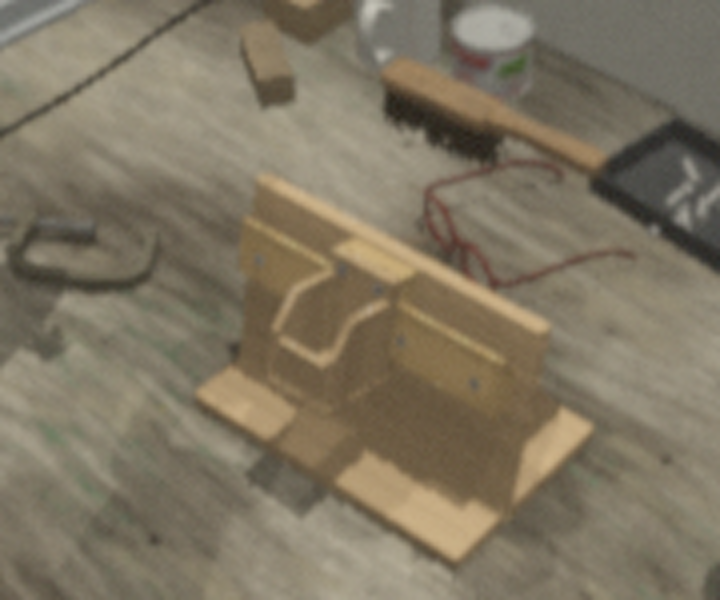

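View pics/f_top.png

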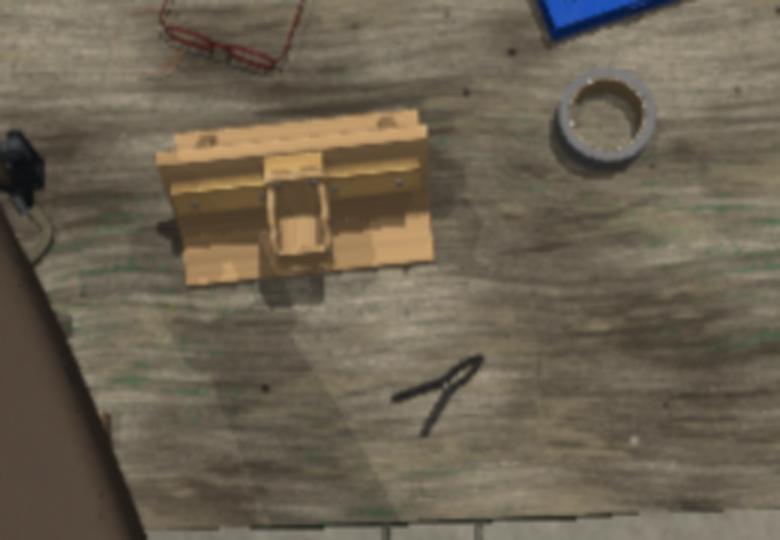

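In both views the bin hangs upright against the cleat, at (330,320) in the scene crop and (297,210) in the top crop. The other things are where they were in the first pictures. The arm hides the offcut in the top view, so that mask (0.33) is really the clamp. The scene view still finds the offcut in place.

```bash
python3 -c "
from plant import ctrl
print(ctrl.sign_off(), ctrl.get_state()['time'])"
```

```text
the job is handed in; nothing more can be done
the job is handed in; nothing more can be done
```

The bin is hung near the middle of the cleat, and I handed the job in at about 15 s of the 38 s allowed.

I gripped it by its cheeks, tipped it back 0.25 rad and brought the strip over the cleat's top edge. I lowered it until it stopped hard at the expected hung height, with about 17 N upward. After light pushes in and down I opened the fingers and withdrew.

| Last check, after release | Expected | Scene camera | Top camera |
|---|---|---|---|
| Bin centre, board frame (mm) | (-52, 0, -23) | (-51.5, -0.4, -22.2) | (-53.3, 1.3, -21.9) |
| Lean (rad) | 0.25 | 0.253 | 0.250 |
| Yaw error (rad) | 0 | -0.006 | -0.003 |

- **Height:** both fits read about 1 mm high. That matches the bias both cameras showed on the bin while it stood on the bench, so I took it as fully seated and did not press on it again.
- **Bad network answers:** while the bin was near the board, one bin mask was really the stand, and I discarded it. In the last top view the arm hid the offcut, and its mask landed on the clamp.
- **Bystanders:** tape, clamp and offcut show within about 4 pixels of their first positions in the scene view. In the top view the tape mask's centre differs by about 7 pixels, but the picture shows the tape unmoved.

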